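# Send the specimen shuttle to the red stop

### The arm

A 6-joint arm with a two-finger parallel gripper is mounted at the origin on a cart in front of the work surface, level with it; the furniture and walls round the work are solid. World frame = base frame: x ahead of the robot, y to its left, z up, the work surface at z = 0. Lengths are in m, angles in rad, forces in N, time in s.
With the tool pointing down it reaches from about 0.3 to 0.875 m from the base axis. Payload 6.4 kg.
Tool frame: the origin (TCP) lies on the mounting face of the last link; the fingertips stand 173 mm ahead of it and the grasp point (between the pads) lies 155 mm ahead of it; z points along the fingers, y is the line along which they close (so a half turn about z gives the same grasp; the last joint's range is limited). The gripper opens to 85 mm and grips with 20 to 120 N. Pads are 22 mm wide; open, the fingers measure 114 mm over their backs; the gripper's body (76 mm by 85 mm) begins 54 mm behind the grasp point. The pads swing forward as they close: fully open they stand 13 mm farther back than shut.
Start: joints at [-1.391, 0.181, 1.607, -0, 1.354, -0.206], TCP at [0.216, -0.533, 0.405] pointing down, gripper open.
Joint ranges: [-2.99, 2.99], [-0.89, 2.07], [0.3, 2.58], [-1.14, 4.28], [0, 2.63], [-3.12, 3.12]. Speed limits (rad/s): [2.57, 2.57, 3.01, 3.14, 3.14, 3.14].

### API

Orientations are given as a unit quaternion [x, y, z, w].
In Python, from bench import arm gives the robot as it stands. The module is installed in compiled form; this text tells all that it offers.
- The arm moves only by the shell command python3 -m crank 'ROWS' [OPENING] [FORCE]. ROWS is JSON, a list of rows, each a list of 2 entries, a list of its own where there are three numbers: the shift along the world's x, y, z in cm, then the turn about the world's z in rad. A call has 1 to 12 rows; each row shifts and turns the commanded pose from where the row before left it; what a row does not reach is not made up. A row lasts 1/10 s, in which the tool goes at most 50 mm and 8.59 degrees, less where a joint would pass 70% of its speed; a pose out of reach is approached as far as the arm can. A call with a gripper value outside its range is refused whole. OPENING is the closure, from -1 (fully open) to 1 (shut), so that 0 is half open, set as the call begins (- or left out, the last holds). The fingers move at their own pace and stop on an object; FORCE is the grip in N (left out, the last holds). Time passes only in rows, so rows that do not move let the fingers close. It gives the time, the measured TCP pose, the force, the opening and the grip force at its end, in the units of the state.
- arm.state(): the state, without advancing time (a new reading comes with each control period).
- arm.read_camera(name): name is "scene" or "side" or "wrist"; returns a dict with "image" (420x560x3 uint8, blue, green, red), "fx", "fy", "cx", "cy" (pixels), "extrinsics" (4x4, takes a point from camera to world coordinates); the wrist camera has in their place "hand_eye" (4x4, takes a point from camera to tool coordinates, whose origin is the TCP and whose axes are the flange's). Camera axes: x right, y down, z forward; pixel columns grow to the right and rows downward; lengths in m; the calibration is good to about 2 mm. A picture is of the moment at which its call begins: read the wrist's pose just before it. There is no depth.
- arm.finish_job(): hands the job in; it is judged then, once.
The state is a dict: "t": time; "joint_positions": joint angles; "joint_velocities": joint speeds; "tau": joint torques, N m; "position": TCP position; "ee_rot": TCP orientation; "contact_force": force on the tool from outside, world axes, zero at the start; "wrist_torque": the same for the moment, N m; "width": opening from 0.0 (shut) to 1.0 (fully open); "grasp_force": force on a finger pad.
Only numpy, scipy, OpenCV 4.12 (cv2) and the standard library are available. Lean on these libraries where they do the work, as an engineer would, in place of code of your own. Each camera call takes 0.05 s, during which the arm holds its last target. There are 200 camera calls.

### The job

Bring the specimen shuttle to the red stop on its rail: press down the blue pad in the middle of the shuttle to free its brake, keep the pad pressed while you push the shuttle along until it rests against the red stop, then let the pad spring up so that the brake holds it there. Work with the fingertips only: pinch and lift nothing, never force the shuttle along while its brake is on, keep off the specimen puck it carries, and leave the bottle, the vial and the dish where they stand.

Things in the scene. Friction and masses are not known exactly. Their poses are not given: they have to be found in the camera images.
- rail: Fixed steel guide rail, 320 mm long, on an aluminium foot plate 62 x 334 x 8 mm lying on the table. Origin: centre of the underside. Its y axis runs along the rail, x across it (away from the robot, the side where the puck rides), z up. Its place and yaw vary.
- shuttle (a joint): Travel of the shuttle along the rail's +y axis in m; 0 when the shuttle is in the middle of the rail. With the brake on, about 13 to 19 N are needed to force it along (forbidden); with the pad pressed about 1 N moves it (plus 4 N per m/s). The shuttle weighs 0.3 to 0.5 kg with puck and pad and cannot leave the rail.
- brake_pad (a joint): How far the blue pad is pressed down, in m: 0 to -0.0008 released (brake on), 0.005 fully down. The brake is free from about 0.001. The spring begins to yield at about 10 N and takes 12 N fully down, where the pad meets a solid stop (press with about 14 N); let go, the pad springs up and the brake holds.
- pad_top (a point): Middle of the upper face of the blue pad, 44 mm above the table when released, 39 mm when fully down. The pad measures 34 mm across the rail and 60 mm along it, with a ridge 5 mm wide and 3 mm high at each of its two ends (part of the pad), which leaves 50 mm of flat between them. It is the highest part of the shuttle; pressing anywhere on it works. Friction under a pressing fingertip carries the shuttle along; a fingertip that slips comes up against the ridge.
- shuttle_mid (a point): Middle of the shuttle's aluminium top plate (52 mm across, 70 mm along the rail, its top 34 mm above the table), under the pad.
- red_stop: Red clamp stop fixed across the rail, 46 mm across, 12 mm along the rail, top 36 mm above the table, a small steel screw on its front. Origin: on the table, under the middle of the rail and of the stop's thickness. The shuttle rests against it when their middles are 41 mm apart along the rail. It may be on either side of the shuttle.
- black_stop: A black stop of the same shape and size on the other side of the shuttle; not the goal.
- specimen_puck: Aluminium puck, 36 mm across, 22 mm high, with four resin blocks, screwed to the shuttle's side tray 50 mm beyond the rail's middle line (+x of the rail). Its top is 38 mm above the table; origin at the centre of its underside, 16 mm above the table. Rides along; do not touch.
- drop_bottle: Loose white bottle with blue cap, 33 mm across, 64 mm high, beyond the rail; origin at the centre of its underside.
- stain_vial: Loose amber vial with black cap, 25 mm across, 48 mm high, close in front of the rail; origin at the centre of its underside.
- petri_dish: Loose clear petri dish, 61 mm across, 13 mm high, left of the rail; origin at the centre of its underside.

How it is judged:
By the outcome, as a careful person would: the job done as asked, in the order asked, and still so for the second after the job is handed in, with the robot touching nothing.
It also fails if it takes over 32 s, if anything falls off the work surface, if the arm or the gripper's body presses on something with over 40 N, if the wrist force passes 120 N, or if a joint passes its speed limit or range.

## Working session

There is one attempt and no reset: what is moved stays moved. The work goes in short steps, Python scripts to look and compute and a shell command to move; the robot and the scene stay as the last step left them, time stands still between calls to the robot, and variables do not carry over. Pictures are saved under pics/ and viewed, at most 10 in all, crops included, and the job is handed in when it is done.

```bash
mkdir -p pics
python3 - <<'E'
from bench import arm
import cv2,numpy as np,pickle
d={}
for n in("scene","side"):
    c=arm.read_camera(n);d[n]=c;cv2.imwrite(f"pics/{n}.png",c["image"]);print(n,c["fx"],c["cx"],c["cy"],np.round(c["extrinsics"],3).tolist())
pickle.dump(d,open("c.pkl","wb"));s=arm.state();print(s["t"],s["position"],s["ee_rot"],s["width"])
E
```

```text
scene 520.1419147256413 278.17206718204534 209.0230435258114 [[-0.869, -0.242, 0.431, 0.18], [-0.494, 0.451, -0.743, 0.52], [-0.015, -0.859, -0.512, 0.516], [0.0, 0.0, 0.0, 1.0]]
side 429.1371338190798 278.7330055508695 206.6260519076426 [[1.0, 0.008, 0.007, 0.537], [-0.003, -0.395, 0.918, -0.993], [0.01, -0.918, -0.395, 0.438], [0.0, 0.0, 0.0, 1.0]]
0.1 [ 0.21634405 -0.53250231  0.40386716] [ 9.81453851e-01  1.91696910e-01 -2.35400943e-06 -7.95352477e-04] 1.0021164968779726
```

View pics/scene.png

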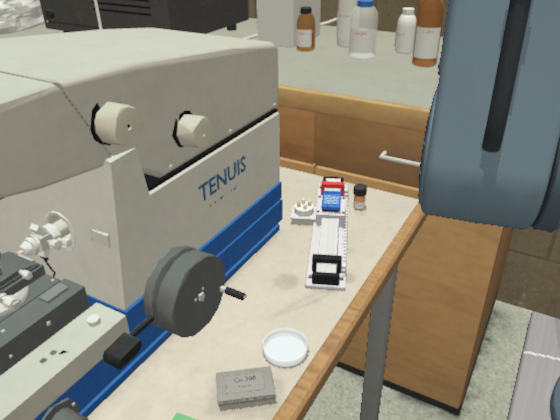

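View pics/side.png

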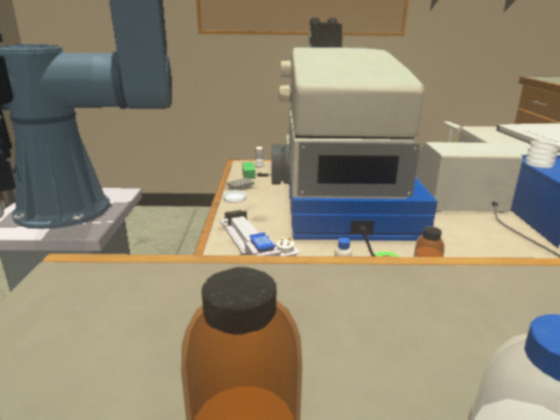

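The scene view shows the red stop at about (332,186), the blue pad at (332,201), the black stop at (326,268) and the vial at (360,196). The side view shows the pad at about (262,242), with the red stop hidden behind the shelf edge.

```bash
cat > h.py <<'E'
import numpy as np,cv2
def ray(c,uv,z,T=None):
    T=c["extrinsics"] if T is None else T
    d=T[:3,:3]@np.array([(uv[0]-c["cx"])/c["fx"],(uv[1]-c["cy"])/c["fy"],1.]);o=T[:3,3]
    return o+d*(z-o[2])/d[2]
def blobs(im,kind):
    h=cv2.cvtColor(im,cv2.COLOR_BGR2HSV);H,S,V=cv2.split(h)
    m={"blue":(H>100)&(H<130)&(S>140)&(V>60),"red":((H<6)|(H>174))&(S>150)&(V>60),"black":(V<45)}[kind].astype(np.uint8)
    n,l,st,ce=cv2.connectedComponentsWithStats(m)
    return [(l==i,st[i].tolist(),ce[i]) for i in range(1,n) if st[i,4]>40]
E
python3 - <<'E'
import pickle,cv2,numpy as np
from h import *
d=pickle.load(open("c.pkl","rb"))
for n,ks in(("scene",("blue","red","black")),("side",("blue",))):
    c=d[n]
    for k in ks:
        for m,s,ce in blobs(c["image"],k):
            if s[4]<1500: print(n,k,s,ce.round(1),ray(c,ce,.04).round(4))
c=d["scene"]
print("vial",ray(c,(360,188),.048),"dish",ray(c,(285,347),.01),"puck",ray(c,(304,207),.038), "foot ends",[ray(c,p,.008).round(3) for p in((308,283),(345,283))])
a=cv2.resize(c["image"][165:300,270:400],None,fx=5,fy=4.4,interpolation=2)
a=cv2.resize(c["image"][165:300,270:400],(578,600),interpolation=2)
cv2.imwrite("pics/crop.png",a)
E
```

```text
scene blue [358, 0, 14, 6, 76] [364.3   2.8] [ 1.2319 -2.2379  0.04  ]
scene blue [323, 191, 18, 11, 67] [330.4 193.6] [ 0.5224 -0.2673  0.04  ]
scene blue [322, 198, 18, 13, 116] [330.9 206.1] [ 0.5023 -0.2253  0.04  ]
scene blue [87, 295, 59, 38, 547] [127.8 311.6] [0.6264 0.1601 0.04  ]
scene red [321, 181, 23, 15, 133] [333.  185.1] [ 0.5323 -0.3005  0.04  ]
scene black [482, 0, 40, 152, 942] [497.  99.] [ 0.3449 -0.9626  0.04  ]
scene black [98, 2, 52, 7, 101] [123.8   4.9] [ 2.3742 -1.6455  0.04  ]
scene black [100, 9, 51, 7, 101] [125.   11.8] [ 2.2235 -1.4976  0.04  ]
scene black [46, 11, 8, 8, 44] [49.4 14.6] [ 2.5191 -1.2777  0.04  ]
scene black [91, 105, 15, 39, 137] [ 94.7 124.5] [ 1.1886 -0.3138  0.04  ]
scene black [145, 109, 132, 81, 608] [198.5 155.8] [ 0.8453 -0.2864  0.04  ]
scene black [173, 121, 8, 26, 62] [175.6 134.1] [ 0.968  -0.3591  0.04  ]
scene black [532, 147, 26, 79, 206] [545.4 194.3] [ 0.1714 -0.4514  0.04  ]
scene black [354, 189, 12, 7, 56] [359.4 192.3] [ 0.4765 -0.2974  0.04  ]
scene black [313, 258, 28, 16, 153] [326.4 262.8] [ 0.4373 -0.0674  0.04
[... 306 characters left out ...]
ack [383, 380, 78, 35, 399] [422.4 397.6] [0.2388 0.1075 0.04  ]
side blue [535, 158, 25, 26, 231] [552.5 171.8] [1.3532 0.2086 0.04  ]
side blue [552, 190, 8, 19, 60] [556.6 197.3] [1.2432 0.0053 0.04  ]
side blue [325, 235, 37, 9, 130] [344.9 237.4] [ 0.6771 -0.2225  0.04  ]
side blue [372, 234, 40, 5, 128] [390.7 236. ] [ 0.7717 -0.2148  0.04  ]
side blue [255, 243, 18, 6, 47] [264.1 245.5] [ 0.5153 -0.2593  0.04  ]
side blue [531, 315, 29, 64, 1182] [548.7 340.6] [ 0.9136 -0.5258  0.04  ]
vial [ 0.47686781 -0.29974592  0.048     ] dish [0.42309114 0.08891456 0.01      ] puck [ 0.5450746  -0.20282178  0.038     ] foot ends [array([ 0.458, -0.046,  0.008]), array([ 0.408, -0.074,  0.008])]
```

View pics/crop.png

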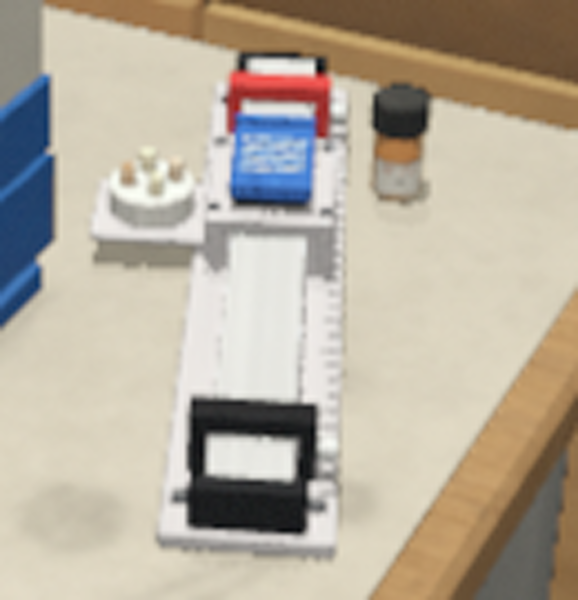

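The stop to reach is at the −y end, roughly 20 mm from the shuttle. The tool's yaw (0.386) already matches the rail. I'll go above it with the gripper shut and measure with the wrist camera.

```bash
python3 -m crank '[[[3.5,3.3,0],0],[[3.5,3.3,0],0],[[3.5,3.3,0],0],[[3.5,3.3,0],0],[[3.5,3.3,0],0],[[3.5,3.3,0],0],[[3.5,3.3,0],0],[[3.5,3.3,0],0],[[0,0,0],0],[[0,0,0],0],[[0,0,0],0]]' 1 40
python3 - <<'E'
from bench import arm
import cv2,numpy as np,pickle
from scipy.spatial.transform import Rotation as R
from h import *
s=arm.state();c=arm.read_camera("wrist")
T=np.eye(4);T[:3,:3]=R.from_quat(s["ee_rot"]).as_matrix();T[:3,3]=s["position"]
c["extrinsics"]=T@c["hand_eye"];pickle.dump(c,open("w.pkl","wb"));cv2.imwrite("pics/w.png",c["image"])
print(s["t"],s["position"],s["width"],c["hand_eye"].round(3).tolist())
for k,z in(("blue",.045),("red",.036)):
    for m,st,ce in blobs(c["image"],k): print(k,st,ce.round(1),ray(c,ce,z).round(4))
E
```

```text
t: 1.2
position: [0.4958, -0.2693, 0.4043]
ee_rot: [0.982, 0.191, -0.0, -0.0]
contact_force: [0.5, -0.8, 0.7]
width: -0.0
grasp_force: 0.0
1.2 [ 0.49580149 -0.26933914  0.40428792] -0.00036224103375924227 [[-0.0, -0.957, -0.289, 0.075], [1.0, -0.0, 0.001, 0.002], [-0.001, -0.289, 0.957, 0.03], [0.0, 0.0, 0.0, 1.0]]
blue [219, 0, 15, 45, 55] [226.3  20.1] [ 0.6215 -0.1645  0.045 ]
blue [364, 8, 14, 21, 156] [370.5  16.6] [ 0.6732 -0.2845  0.045 ]
blue [193, 52, 12, 16, 127] [198.7  60. ] [ 0.5805 -0.1514  0.045 ]
blue [237, 150, 58, 31, 794] [265.7 167.3] [ 0.5099 -0.246   0.045 ]
red [338, 141, 13, 44, 453] [344.4 162.2] [ 0.5446 -0.3209  0.036 ]
```

View pics/w.png

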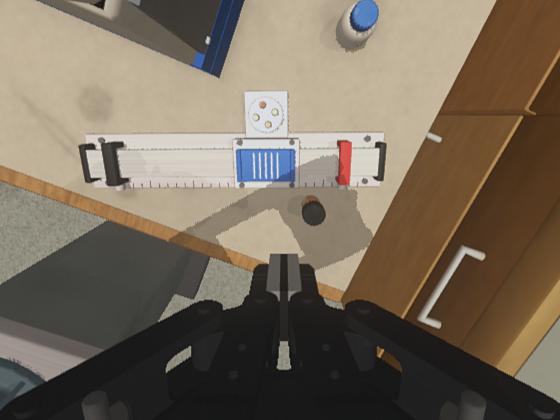

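The wrist view shows the pad at cols 237–295, rows 149–182, the red stop at cols 338–351, the black stop at about (110,163), the puck at (266,115) and the vial at (313,211). The gap between the shuttle's right edge (col ~299) and red (col ~339) is clear.

Run:
```python
import pickle,cv2,numpy as np
from h import *
c=pickle.load(open("w.pkl","rb"))
im=c["image"]
b=ray(c,(265.7,165.5),.044); red=ray(c,(345.5,162.5),.036); bl=ray(c,(110,163),.036)
e=[ray(c,p,.008) for p in((86,160),(384,160))]
for v in((bl,red),e): u=v[1]-v[0];print("yaw",np.arctan2(u[0],-u[1]))
u=red-bl;u[2]=0;u/=np.linalg.norm(u);x=np.array([-u[1],u[0],0]);print("u",u)
P=lambda p,z:(((ray(c,p,z)-b)@u*1e3).round(1),((ray(c,p,z)-b)@x*1e3).round(1))
print("pad",b,"padends",P((237,165),.047),P((295,165),.047),"sides",P((266,148),.044),P((266,183),.044))
print("plate",P((233,150),.034),P((300,150),.034),"red",P((338,162),.036),P((351.5,162),.036),"redsides",P((346,141),.036),P((346,185),.036),"black",P((110,163),.036),"puck",P((265,114),.038),"vial",P((314,212),.048))
g=im[130:200,220:370];cv2.imwrite("pics/w2.png",cv2.resize(g,(750,350),interpolation=2))
```

```text
yaw 0.38719688936511776
yaw 0.3850772250008527
u [ 0.3775943  -0.92597113  0.        ]
pad [ 0.51151252 -0.2453631   0.044     ] padends (np.float64(-29.1), np.float64(1.0)) (np.float64(30.1), np.float64(0.9)) sides (np.float64(0.6), np.float64(17.8)) (np.float64(-0.0), np.float64(-18.3))
plate (np.float64(-34.5), np.float64(14.8)) (np.float64(35.6), np.float64(14.6)) red (np.float64(75.6), np.float64(2.3)) (np.float64(89.8), np.float64(2.3)) redsides (np.float64(82.9), np.float64(23.9)) (np.float64(85.4), np.float64(-22.4)) black (np.float64(-164.2), np.float64(1.7)) puck (np.float64(-0.1), np.float64(50.8)) vial (np.float64(50.6), np.float64(-49.0))
```

View pics/w2.png

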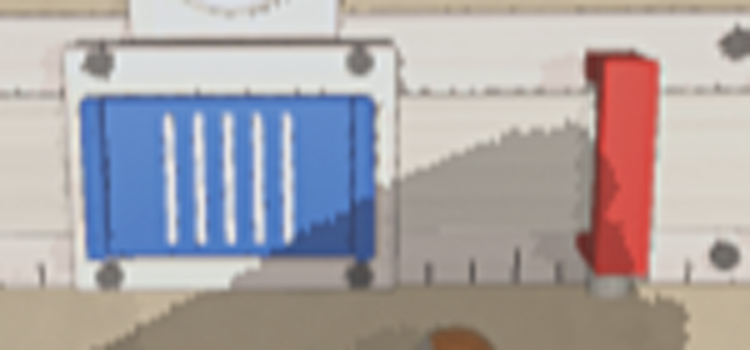

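```bash
python3 -m crank '[[[0.8,1.2,0],0],[[0.8,1.2,0],0],[[0,0,-4.5],0],[[0,0,-4.5],0],[[0,0,-4.5],0],[[0,0,-3.5],0],[[0,0,-0.8],0],[[0,0,0],0],[[0,0,0],0]]' 1 40
python3 - <<'E'
from bench import arm
import cv2
from h import *
s=arm.state();print(s["position"],s["contact_force"])
c=arm.read_camera("wrist");cv2.imwrite("pics/w3.png",c["image"])
E
```

```text
t: 2.15
position: [0.5134, -0.2452, 0.2287]
ee_rot: [0.981, 0.192, 0.001, 0.001]
contact_force: [0.4, 0.2, 0.4]
width: -0.002
grasp_force: 0.0
[ 0.51340594 -0.24518117  0.22866989] [0.41057401 0.2286135  0.36966151]
```

View pics/w3.png

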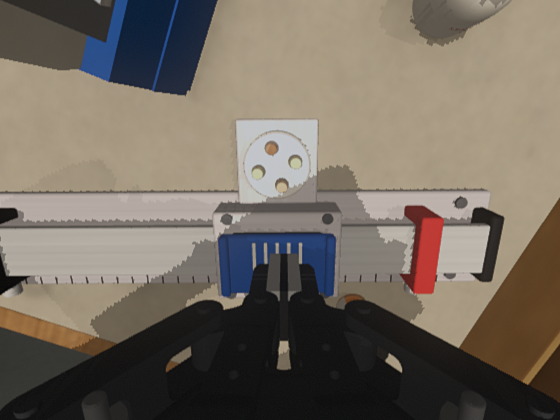

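The fingertips are over the pad: tips at about (285,258), pad at cols 218–337. Pressing down carefully.

```bash
python3 -m crank '[[[0,0,-0.5],0],[[0,0,-0.4],0],[[0,0,-0.2],0],[[0,0,0],0],[[0,0,0],0]]'; python3 -m crank '[[[0,0,-0.2],0],[[0,0,0],0],[[0,0,0],0]]'
```

```text
t: 2.7
position: [0.513, -0.2454, 0.2174]
ee_rot: [0.981, 0.192, 0.001, 0.001]
contact_force: [-1.4, 0.3, 10.8]
width: 0.001
grasp_force: 4.8
t: 3.0
position: [0.5131, -0.2456, 0.2156]
ee_rot: [0.981, 0.192, 0.001, 0.001]
contact_force: [-2.6, -0.2, 10.0]
width: 0.0
grasp_force: 5.2
```

```bash
python3 -m crank '[[[0,0,-0.2],0],[[0,0,0],0],[[0,0,0],0]]'; python3 -m crank '[[[0,0,-0.15],0],[[0,0,0],0],[[0,0,0],0]]'
```

```text
t: 3.3
position: [0.5131, -0.2457, 0.2138]
ee_rot: [0.981, 0.192, 0.001, 0.002]
contact_force: [-2.2, -0.0, 10.2]
width: 0.003
grasp_force: 5.5
t: 3.6
position: [0.5132, -0.2458, 0.2124]
ee_rot: [0.981, 0.192, 0.001, 0.002]
contact_force: [-3.1, -0.9, 11.3]
width: -0.001
grasp_force: 5.8
```

```bash
python3 -m crank '[[[0,0,-0.1],0],[[0,0,0],0],[[0,0,0],0]]'
```

```text
t: 3.9
position: [0.5134, -0.2463, 0.2123]
ee_rot: [0.981, 0.192, 0.001, 0.002]
contact_force: [-3.5, -1.4, 16.1]
width: 0.0
grasp_force: 8.2
```

```bash
python3 -m crank '[[[0.04,-0.09],0],[[0.06,-0.14],0],[[0.08,-0.19],0],[[0.08,-0.19],0],[[0.08,-0.19],0]]' || true; python3 -m crank '[[[0.04,-0.09,0],0],[[0.06,-0.14,0],0],[[0.08,-0.19,0],0],[[0.08,-0.19,0],0],[[0.08,-0.19,0],0]]'
```

```text
t: 4.4
position: [0.5168, -0.2543, 0.2123]
ee_rot: [0.981, 0.192, 0.001, 0.002]
contact_force: [-5.1, -0.6, 17.1]
width: -0.001
grasp_force: 8.3schema error: expected 3 numbers
```

```bash
python3 -m crank '[[[0.03,-0.2,0],0],[[0.06,-0.2,0],0],[[0.08,-0.19,0],0],[[0.08,-0.19,0],0],[[0.08,-0.19,0],0]]'
python3 - <<'E'
from bench import arm
import cv2
from h import *
c=arm.read_camera("wrist");cv2.imwrite("pics/w4.png",c["image"])
E
```

```text
t: 4.9
position: [0.5204, -0.2638, 0.2123]
ee_rot: [0.981, 0.192, 0.002, 0.002]
contact_force: [-2.0, 0.2, 14.3]
width: -0.003
grasp_force: 7.6
```

View pics/w4.png

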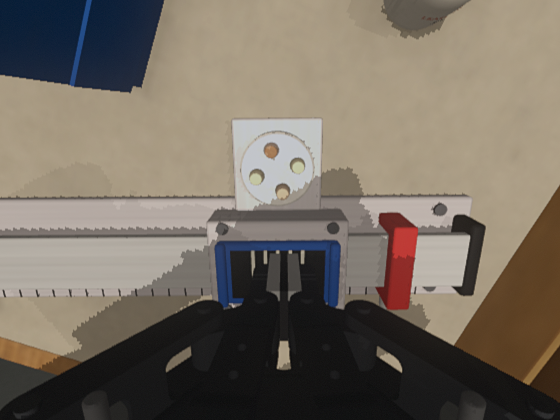

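The shuttle is riding along (tips still mid-pad, gap to red at cols 347–383 shrinking). Continuing.

```bash
python3 -m crank '[[[0.08,-0.19,-0.03],0],[[0.08,-0.19,0],0],[[0.08,-0.19,0],0],[[0.08,-0.19,0],0],[[0.08,-0.19,0],0],[[0.08,-0.19,0],0],[[0.08,-0.19,0],0],[[0.08,-0.19,0],0],[[0.04,-0.1,0],0],[[0,0,0],0]]'
```

```text
t: 5.95
position: [0.5272, -0.2803, 0.2123]
ee_rot: [0.981, 0.192, 0.002, 0.003]
contact_force: [-2.3, -0.7, 15.0]
width: -0.001
grasp_force: 7.8
```

```bash
python3 -m crank '[[[0.04,-0.09,0],0],[[0.04,-0.09,0],0],[[0.04,-0.09,0],0],[[0.04,-0.09,0],0],[[0,0,0],0]]'; python3 -m crank '[[[0.04,-0.09,0],0],[[0.04,-0.09,0],0],[[0,0,0],0]]'
```

```text
t: 6.45
position: [0.5287, -0.2837, 0.2123]
ee_rot: [0.981, 0.192, 0.001, 0.002]
contact_force: [-3.4, -0.4, 15.7]
width: 0.002
grasp_force: 8.4
t: 6.75
position: [0.5291, -0.2844, 0.2122]
ee_rot: [0.981, 0.192, 0.001, 0.001]
contact_force: [-6.2, 5.3, 21.9]
width: 0.001
grasp_force: 10.8
```

It is against the stop: travel 41 mm, the tip has stalled and the push force has risen to ~7 N. Picking the fingertip straight up.

```bash
python3 -m crank '[[[0,0,-0.0],0],[[0,0,0.2],0],[[0,0,0.2],0],[[0,0,0.2],0],[[0,0,0.3],0],[[0,0,0.6],0],[[0,0,2],0],[[0,0,4],0],[[0,0,4.5],0],[[0,0,4.5],0],[[0,0,0],0],[[0,0,0],0]]'
python3 - <<'E'
from bench import arm
import cv2,numpy as np,pickle
from scipy.spatial.transform import Rotation as R
from h import *
s=arm.state();c=arm.read_camera("wrist")
T=np.eye(4);T[:3,:3]=R.from_quat(s["ee_rot"]).as_matrix();T[:3,3]=s["position"]
c["extrinsics"]=T@c["hand_eye"]
for k,z in(("blue",.045),("red",.036)):
    for m,st,ce in blobs(c["image"],k): print(k,st,ce.round(1),ray(c,ce,z).round(4))
print(s["position"],s["contact_force"])
im=c["image"];cv2.imwrite("pics/w5.png",cv2.resize(im[80:260,180:420],(800,600),interpolation=2))
E
```

```text
t: 7.95
position: [0.5285, -0.2842, 0.3755]
ee_rot: [0.981, 0.192, 0.001, 0.001]
contact_force: [-0.2, 0.1, -0.8]
width: 0.001
grasp_force: 0.0
blue [147, 0, 55, 102, 1209] [178.7  39. ] [ 0.6219 -0.1545  0.045 ]
blue [249, 179, 62, 34, 932] [283.7 195.8] [ 0.5293 -0.2874  0.045 ]
red [316, 170, 12, 46, 494] [321.3 192.3] [ 0.5446 -0.3214  0.036 ]
[ 0.52845976 -0.28420787  0.3755085 ] [-0.23240695  0.09223558 -0.76700397]
```

View pics/w5.png

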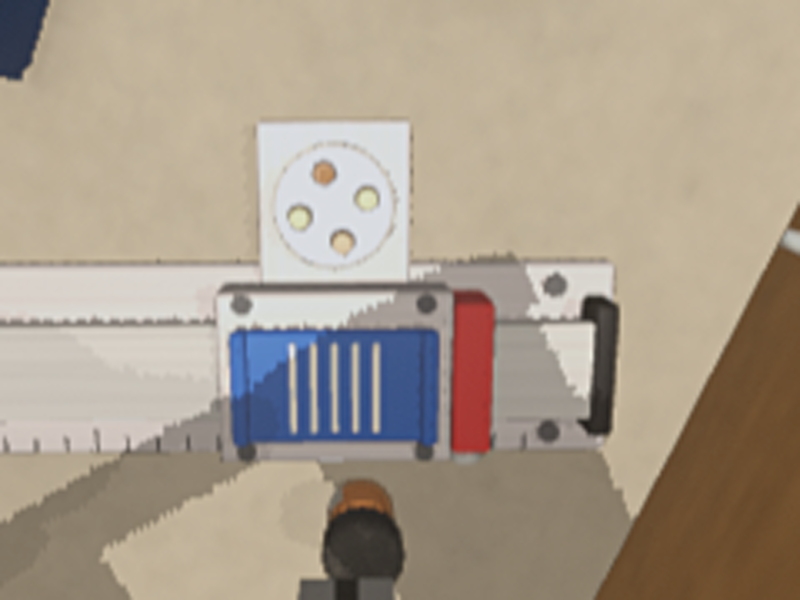

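The shuttle's edge meets the red stop at crop col ~452 with no gap. The pad is up, and the vial is still standing at crop (362,530).

```bash
python3 -c "
from bench import arm
print(arm.finish_job())"
```

```text
the job is handed in; nothing more can be done
None
```

I pressed the pad, slid the shuttle about 41 mm until it met the red stop, let the pad up and handed the job in at about 8 s; the last wrist picture shows no gap at the stop and the vial still standing.

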